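# Catch jar lids from a gated chute in a hand pan

### The arm

A 6-joint arm with a two-finger parallel gripper is mounted at the origin on the work surface. World frame = base frame: x ahead of the robot, y to its left, z up, the work surface at z = 0. Lengths are in mm, angles in rad, forces in N, time in s.
With the tool pointing down it reaches from about 275 to 750 mm from the base axis. Payload 10.2 kg.
Tool frame: the origin (TCP) lies between the finger pads; the fingertips stand 25 mm ahead of it and the grasp point (between the pads) lies 6 mm ahead of it; z points along the fingers, y is the line along which they close (so a half turn about z gives the same grasp; the last joint's range is limited). The gripper opens to 85 mm and grips with 20 to 120 N. Pads are 22 mm wide; open, the fingers measure 114 mm over their backs; the gripper's body (76 mm by 85 mm) begins 54 mm behind the grasp point. The pads swing forward as they close: fully open they stand 13 mm farther back than shut.
Start: joints at [-1.523, 0.313, 1.498, -0, 1.331, -0.223], TCP at [140.425, -505.877, 256.294] pointing down, gripper open.
Joint ranges: [-2.94, 2.94], [-0.97, 2.17], [0.19, 2.56], [-1.23, 4.37], [0.02, 3.11], [-2.88, 2.88]. Speed limits (rad/s): [2.39, 2.39, 3.01, 3.14, 3.14, 3.14].

### API

Orientations are given as a unit quaternion [w, x, y, z].
In Python, from rig import ctrl, eyes, finish_job gives the robot as it stands.
- The arm moves only by the tool step_arm, never from a script. Its argument "increments" is a list of rows, each an object of numbers: "dx", "dy", "dz": the shift along the tool's x, y, z in units of 25 mm (1.0 is 25 mm); "wx", "wy", "wz": the turn, a rotation vector about the tool's x, y, z in units of 6 degrees (1.0 is 6 degrees). A call has 1 to 5 rows; each row shifts and turns the commanded pose from where the row before left it, along the tool's axes as they then stand; what a row does not reach is not made up. A row lasts 1/10 s, in which the tool goes at most 50 mm and 8.59 degrees, less where a joint would pass 70% of its speed; a pose out of reach is approached as far as the arm can. A call is refused whole if a number of a shift passes 1 or a number of a turn 1, either way. A call with a gripper value outside its range is refused whole. "fingers" is the finger opening in mm, from 0 to 85.4, set as the call begins (left out, the last holds). The fingers move at their own pace and stop on an object; "squeeze" is the grip in N (left out, the last holds). Time passes only in rows, so rows that do not move let the fingers close. It gives the time, the measured TCP pose, the force, the opening and the grip force at its end, in the units of the state.
- ctrl.sense(): the state, without advancing time (a new reading comes with each control period).
- eyes.capture(name): name is "scene" or "top"; returns a dict with "frame" (400x640x3 uint8, blue, green, red), "fx", "fy", "cx", "cy" (pixels), "k1" (the pictures are not rectified: a ray, as slopes to the right and down, at radius r is drawn at 1 + k1 r^2 times it, then the intrinsics apply), "R" (3x3) and "t" (3): a world point X has camera coordinates R X + t. Camera axes: x right, y down, z forward; pixel columns grow to the right and rows downward; lengths in mm; the calibration is good to about 2 mm. A picture is of the moment at which its call begins. There is no depth.
- finish_job(): hands the job in; it is judged then, once.
Trained networks look in the newest picture that a camera, given by its name, has taken for a name from the list of things; names that differ only in an ending like _2 or _b are one class to them, and where a whole thing is asked for, a point or a joint stands for the part that bears it (a point fixed in the world has none). Each returns a list of dicts, best first, with "p" (0 to 1); they miss things now and then, are a little off and sometimes report something else, mostly with a low value. They report only what shows in the picture. A call takes as long as a camera call.
- eyes.cut_out(camera, label): "mask" (400x640 bool, what is visible of it).
- eyes.landmark_of(camera, label): "point" ([x, y, z] in mm, in the coordinates of the camera as it stood for that picture, good to about 4 mm: a listed point, or the origin of a listed thing).
The state is a dict: "time_s": time; "joints": joint angles; "dq": joint speeds; "tau": joint torques, N m; "eef_pos": TCP position; "ee_rot": TCP orientation; "force": force on the tool from outside, world axes, zero at the start; "wrist_torque": the same for the moment, N m; "grip_width": opening from 0.0 (shut) to 1.0 (fully open); "grip_force": force on a finger pad.
Only numpy, scipy, OpenCV 4.12 (cv2) and the standard library are available. Lean on these libraries where they do the work, as an engineer would, in place of code of your own. Each camera call takes 0.05 s, during which the arm holds its last target. There are 200 camera calls.

### The job

Fetch the three red jar lids from the chute: hold the metal pan under the chute's mouth, its far wall pushed against the yellow paddle to keep the gate open, until all three lids have slid into the pan. Then draw the pan back so that the gate springs shut, and leave it standing flat with the lids in it, roughly in the middle of the blue mat. No lid may land on the table, the robot must not touch the lids, the paddle or the gate itself, and the jars, label roll and tape dispenser stay where they are.

Things in the scene. Friction and masses are not known exactly. Their poses are not given: they have to be found in the camera images.
- tray: Loose open aluminium hand pan, 220 mm along its x, 140 along its y, walls 4 mm thick and 50 high (65 at the handle side, -x), floor 4 mm; 0.35 kg. Origin at the middle of the pan's underside, x pointing away from the handle, z up. The far wall's outer face is at x = +110 mm. A black bar handle sticks out of the -x wall
- tray_handle (a point): Middle of the pan's black handle, a level bar 90 mm long along the pan's x (from 110 to 200 mm behind the pan's origin), 20 mm wide and 24 mm high, its top 48 mm above the table; this point is 155 mm behind the pan's origin and 36 mm above its underside
- chute: Fixed steel lid chute with green sides (88 mm wide outside, 78 inside, 260 long) on grey cheeks (from x = 110 mm on), sloping down at 26 degrees towards its own -x. Origin on the table straight below its lower lip; x points level up-slope, z up. The pan goes in below the lip along the chute's +x until its far wall meets the paddle
- chute_lip (a point): Middle of the lower edge of the chute floor, 130 mm above the table; the lids fall off here, flying towards the chute's -x
- paddle_face (a point): Point on the front face of the yellow paddle that hangs below the chute, in the middle of its width and 50 mm above the table when at rest; the face is 90 mm wide, stands 28 to 84 mm above the table and at rest lies at x = +40 mm of the chute, facing its -x
- gate_angle (a joint): Angle of the sprung rocker that carries paddle and gate: 0 = at rest, gate shut; 0.32 = end stop. Pushing the paddle about 26 mm along the chute's +x at 50 mm height gives 0.3. The gate lets the lids go from about 0.2; 0.3 is well open. The push takes about 4 N, and the gate springs shut when let go
- rocker: The yellow rocker, one piece: the paddle below the chute and the gate across its lower end, 84 mm wide, which stands 16 mm above the chute floor when shut and sinks below it when the paddle is pushed; when open its lower edge is about 85 mm above the table. Origin on its hinge, at x = 80 mm of the chute and 137 mm above the table
- lid1: A red plastic jar lid, a flat disc 64 mm across and 18 mm thick, 40 g; at the start it lies flat on the chute floor, in line with the other two. Origin at the centre of the disc, z along its axis. The top has a white inlay
- lid2: Another red plastic jar lid, a flat disc 64 mm across and 18 mm thick, 40 g; at the start it lies flat on the chute floor, in line with the other two. Origin at the centre of the disc, z along its axis. The top has a white inlay
- lid3: The third red plastic jar lid, a flat disc 64 mm across and 18 mm thick, 40 g; at the start it lies flat on the chute floor, in line with the other two. Origin at the centre of the disc, z along its axis. The top has a white inlay
- mat: The blue mat where the pan belongs at the end, flat on the table (1 mm, things slide freely over it), 270 mm along its x, 210 mm along its y. Origin at its centre
- jar1: Bystander: filled jam jar with black lid, 66 mm across, 87 mm tall, standing. Origin at the centre of its underside
- jar2: Bystander: filled jam jar with black lid, 66 mm across, 87 mm tall, standing. Origin at the centre of its underside
- jar3: Bystander: filled jam jar with black lid, 66 mm across, 87 mm tall, standing. Origin at the centre of its underside
- label_roll: Bystander: white roll of labels lying flat, 110 mm across, 55 mm tall. Origin at the centre of its underside
- tape_dispenser: Bystander: black tape dispenser with a beige roll, 150 x 60 mm, 96 mm tall. Origin at the centre of its underside

How it is judged (in metres and radians):
On the way:
1. all three lids have slid into the pan while it is held under the chute's mouth (x of lid1 in the frame of tray between -0.103 and 0.103 m and y of lid1 in the frame of tray between -0.063 and 0.063 m and z of lid1 in the frame of tray between 0 and 0.075 m and x of lid2 in the frame of tray between -0.103 and 0.103 m and y of lid2 in the frame of tray between -0.063 and 0.063 m and z of lid2 in the frame of tray between 0 and 0.075 m and x of lid3 in the frame of tray between -0.103 and 0.103 m and y of lid3 in the frame of tray between -0.063 and 0.063 m and z of lid3 in the frame of tray between 0 and 0.075 m and horizontal distance between tray and chute_lip below 0.12 m), for 0.2 s.
At the end, for the whole second after the job is handed in: All three lids lie at rest inside the pan, the pan stands flat on the table with its centre within 60 mm of the blue mat's centre, and the gate is shut again (gate angle below 0.05 rad) (x of lid1 in the frame of tray between -0.103 and 0.103 m and y of lid1 in the frame of tray between -0.063 and 0.063 m and z of lid1 in the frame of tray between 0 and 0.075 m and x of lid2 in the frame of tray between -0.103 and 0.103 m and y of lid2 in the frame of tray between -0.063 and 0.063 m and z of lid2 in the frame of tray between 0 and 0.075 m and x of lid3 in the frame of tray between -0.103 and 0.103 m and y of lid3 in the frame of tray between -0.063 and 0.063 m and z of lid3 in the frame of tray between 0 and 0.075 m and horizontal distance between tray and mat below 0.06 m and angle between tray's own z axis and vertical below 0.06 rad and height (world z) of tray below 0.006 m and linear speed of tray below 0.02 m/s and linear speed of each of lid1, lid2, lid3 below 0.03 m/s and value of joint gate_angle below 0.05 rad); the robot touches nothing.
It fails at once if a lid lands on the table, beside the pan ((height (world z) of lid1 below 0.04 m and (x of lid1 in the frame of tray above 0.115 m or x of lid1 in the frame of tray below -0.115 m or y of lid1 in the frame of tray above 0.075 m or y of lid1 in the frame of tray below -0.075 m)) or (height (world z) of lid2 below 0.04 m and (x of lid2 in the frame of tray above 0.115 m or x of lid2 in the frame of tray below -0.115 m or y of lid2 in the frame of tray above 0.075 m or y of lid2 in the frame of tray below -0.075 m)) or (height (world z) of lid3 below 0.04 m and (x of lid3 in the frame of tray above 0.115 m or x of lid3 in the frame of tray below -0.115 m or y of lid3 in the frame of tray above 0.075 m or y of lid3 in the frame of tray below -0.075 m))).
It fails at once if the robot touches a lid (contact force between any of lid1, lid2, lid3 and the arm above 0.3 N or contact force between any of lid1, lid2, lid3 and the fingers above 0.3 N).
It fails at once if the robot itself touches the paddle or the gate (contact force between rocker and the arm above 0.3 N or contact force between rocker and the fingers above 0.3 N).
It fails at once if a jar, the label roll or the tape dispenser is moved by more than 30 mm (distance of any of jar1, jar2, jar3, label_roll, tape_dispenser from where it was at the start of the episode above 0.03 m).
It also fails if it takes over 53 s, if anything falls off the work surface, if the arm or the gripper's body presses on something with over 40 N, if the wrist force passes 120 N, or if a joint passes its speed limit or range.

## Working session

There is one attempt and no reset: what is moved stays moved. The work goes in short steps, Python scripts to look and compute and a tool call to move; the robot and the scene stay as the last step left them, time stands still between calls to the robot, and variables do not carry over. Pictures are saved under pics/ and viewed, at most 10 in all, crops included, and the job is handed in when it is done.

Besides the shell and the picture viewer there is one more tool, called after ">>>" by a JSON object that holds its "name" and its "arguments", one argument or row to a line. step_arm: Moves the arm, as the interface text tells. Its arguments: {"type":"object","properties":{"increments":{"type":"array"},"fingers":{"type":"number"},"squeeze":{"type":"number"}},"required":["increments"]}

```bash
mkdir -p pics
cat > h.py <<'E'
import numpy as np, cv2
from rig import ctrl, eyes, finish_job
def cap(cam,save=None):
    c=eyes.capture(cam)
    if save: cv2.imwrite('pics/'+save,c['frame'])
    return c
def world(c,p): return np.array(c['R']).T@(np.array(p)-np.array(c['t']))
def pix(c,X):
    q=np.array(c['R'])@np.array(X)+np.array(c['t']); s=q[:2]/q[2]; s=s*(1+c['k1']*(s@s))
    return np.array([c['fx']*s[0]+c['cx'],c['fy']*s[1]+c['cy']])
def ray(c,uv,z):
    d=np.array([(uv[0]-c['cx'])/c['fx'],(uv[1]-c['cy'])/c['fy']]); s=d.copy()
    for _ in range(20): s=d/(1+c['k1']*(s@s))
    R=np.array(c['R']); o=-R.T@np.array(c['t']); v=R.T@np.array([s[0],s[1],1]); return o+v*(z-o[2])/v[2]
E
python3 - <<'E'
from h import *
for cam in ['scene','top']:
    c=cap(cam,cam+'0.png')
    for n in ['tray','tray_handle','chute','chute_lip','paddle_face','rocker','mat','lid1','jar1','label_roll','tape_dispenser']:
        for r in eyes.landmark_of(cam,n)[:3]:
            w=world(c,r['point']); print(cam,n,round(r['p'],2),w.round(0),pix(c,w).round(0))
s=ctrl.sense();print(s['time_s'],s['eef_pos'],s['ee_rot'],s['grip_width'])
E
```

```text
scene tray 0.74 [ 472. -117.   -0.] [314. 196.]
scene tray_handle 0.66 [ 523. -260.   37.] [286. 223.]
scene chute 0.91 [561. 102.   1.] [381. 182.]
scene chute_lip 0.74 [558. 105. 129.] [385. 159.]
scene chute_lip 0.18 [762. -63.  -1.] [381. 251.]
scene paddle_face 0.71 [558. 105. 131.] [385. 158.]
scene paddle_face 0.58 [ 471. -116.   -1.] [314. 196.]
scene paddle_face 0.32 [762. -65.   1.] [381. 251.]
scene lid1 0.88 [543. 183. 176.] [403. 136.]
scene lid1 0.81 [537. 240. 202.] [416. 121.]
scene lid1 0.62 [555. 126. 150.] [390. 151.]
scene jar1 0.76 [ 773. -191.    2.] [351. 275.]
scene jar1 0.69 [751.  18.  -3.] [398. 235.]
scene jar1 0.64 [764. -64.  -1.] [381. 251.]
scene label_roll 0.71 [ 371. -483.    2.] [203. 230.]
scene tape_dispenser 0.78 [ 555. -528.    2.] [219. 281.]
top tray 0.59 [ 473. -114.   -3.] [311. 242.]
top tray_handle 0.62 [ 521. -257.   34.] [356. 226.]
top chute 0.66 [556. 103.  -0.] [245. 216.]
top chute_lip 0.65 [557. 104. 133.] [236. 212.]
top paddle_face 0.65 [553. 142.  48.] [229. 216.]
top mat 0.17 [554. 143.  48.] [229. 216.]
top lid1 0.83 [531. 240. 209.] [181. 220.]
top lid1 0.73 [550. 126. 151.] [227. 214.]
top lid1 0.56 [540. 186. 176.] [204. 217.]
top jar1 0.97 [ 768. -196.   -1.] [336. 153.]
top jar1 0.79 [758. -64.  -1.] [296. 156.]
top label_roll 0.92 [ 363. -474.   -3.] [423. 276.]
top tape_dispenser 0.75 [ 545. -524.   -1.] [437. 219.]
1.2 [ 140.44904301 -505.86426785  256.28676054] [-1.33103129e-05  9.90844453e-01  1.35008404e-01 -2.94815737e-06] 0.9992343233583365
```

View pics/scene0.png

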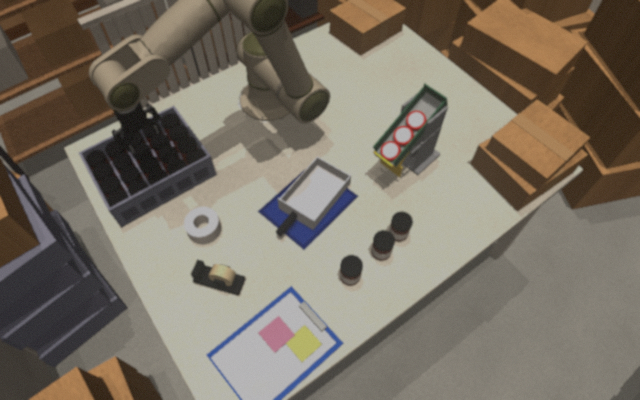

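View pics/top0.png

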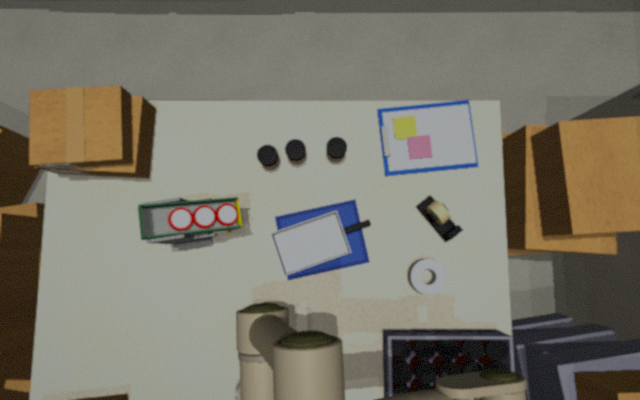

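The scene view shows the pan (314,196) on the mat with its handle at (286,223), the chute with three lids around (403,135), and jars to the right (350–400, 225–275). The top view agrees: handle (358,227), mat centre about (322,239), lids at (180–227, 216). Next I refine the directions and the mat centre.

```bash
cat > m.py <<'E'
from h import *
def ave(n,k=3,names=('scene','top')):
    P=[]
    for cam in names:
        for _ in range(k):
            c=cap(cam); r=eyes.landmark_of(cam,n)
            if r and r[0]['p']>.4: P.append(world(c,r[0]['point']))
    return np.median(P,0) if P else None
E
python3 - <<'E'
from m import *
c=cap('top')
hsv=cv2.cvtColor(c['frame'],cv2.COLOR_BGR2HSV)
b=((hsv[...,0]>105)&(hsv[...,0]<130)&(hsv[...,1]>130)).astype('uint8'); b[:185]=0;b[300:]=0;b[:,:250]=0;b[:,390:]=0
h=cv2.convexHull(cv2.findNonZero(b)); r=cv2.minAreaRect(h); bx=cv2.boxPoints(r)
W=np.array([ray(c,p,1) for p in bx]); print('mat',bx.round(0).tolist(),W.round(0).tolist(),W.mean(0).round(0))
for n,zz in [('tray',None),('tray_handle',36)]:
    m=eyes.cut_out('top',n)
    if m:
        M=m[0]['mask'].astype('uint8'); r=cv2.minAreaRect(cv2.findNonZero(M)); bx=cv2.boxPoints(r)
        z=zz or 50; W=np.array([ray(c,p,z) for p in bx]); e=W[1]-W[0];f=W[2]-W[1]
        print(n,m[0]['p'],M.sum(),W.mean(0).round(0),W.round(0).tolist(),np.linalg.norm(e),np.linalg.norm(f),np.degrees(np.arctan2(e[1],e[0])),np.degrees(np.arctan2(f[1],f[0])))
for n in ['tray','tray_handle','chute','chute_lip','paddle_face']: print(n,ave(n,2,('top',) if n=='paddle_face' else ('scene','top')).round(1))
m=eyes.cut_out('top','chute')
if m:
    M=m[0]['mask'].astype('uint8'); print(m[0]['p'],cv2.boxPoints(cv2.minAreaRect(cv2.findNonZero(M))).tolist())
big=cv2.resize(c['frame'][180:290,120:380],None,fx=3,fy=3,interpolation=cv2.INTER_CUBIC); cv2.imwrite('pics/crop1.png',big)
print(ctrl.sense()['time_s'])
E
```

```text
mat [[275.0, 218.0], [354.0, 200.0], [368.0, 261.0], [288.0, 279.0]] [[552.0, 4.0, 1.0], [609.0, -256.0, 1.0], [410.0, -297.0, 1.0], [355.0, -41.0, 1.0]] [ 482. -147.    1.]
tray_handle 0.76 3411 [ 483. -153.   36.] [[501.0, 19.0, 36.0], [603.0, -277.0, 36.0], [464.0, -323.0, 36.0], [365.0, -29.0, 36.0]] 313.41873288284904 145.47041567559594 -71.04859569277258 -161.7762835798561
tray [ 472.2 -116.5   -1.4]
tray_handle [ 522.6 -260.4   36.3]
chute [557.8 108.1   1. ]
chute_lip [557.  104.3 131.5]
paddle_face [659.3 -25.9  23.4]
0.95 [[135.4888153076172, 202.41448974609375], [236.72300720214844, 189.21002197265625], [243.5538787841797, 241.57989501953125], [142.31968688964844, 254.78436279296875]]
3.2
```

View pics/crop1.png

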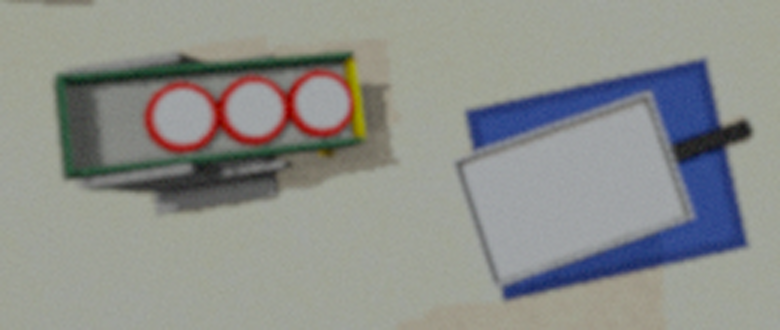

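>>> {"name": "step_arm", "arguments": {
  "increments": [
    {"wz": -1},
    {"wz": -1},
    {"wz": -1},
    {"wz": -1},
    {"wz": -1}
  ],
  "fingers": 60
}}

```text
invalid input at $.increments[0]: expected keys dx, dy, dz, wx, wy, wz
```

>>> {"name": "step_arm", "arguments": {
  "increments": [
    {"wz": -1},
    {"wz": -1},
    {"wz": -1},
    {"wz": -1},
    {"wz": -1}
  ]
}}

```text
invalid input at $.increments[0]: expected keys dx, dy, dz, wx, wy, wz
```

>>> {"name": "step_arm", "arguments": {
  "increments": [
    {"wz": -1},
    {"wz": -1},
    {"wz": -1},
    {"wz": -1},
    {"wz": -1}
  ]
}}

```text
invalid input at $.increments[0]: expected keys dx, dy, dz, wx, wy, wz
```

The mat's four corners give a centre of (482,-147). The pan's heading is 109° and the chute's is about 99°. The crop shows the handle running right of the pan at (710,140), and the yellow gate at (357,100). I'll make the approach and turn together.

>>> {"name": "step_arm", "arguments": {
  "increments": [
    {"dx": 1, "dy": 0, "dz": 0, "wx": 0, "wy": 0, "wz": -1},
    {"dx": 1, "dy": 0, "dz": 0, "wx": 0, "wy": 0, "wz": -1},
    {"dx": 1, "dy": 0, "dz": 0, "wx": 0, "wy": 0, "wz": -1},
    {"dx": 1, "dy": 0, "dz": 0, "wx": 0, "wy": 0, "wz": -1},
    {"dx": 1, "dy": 0, "dz": 0, "wx": 0, "wy": 0, "wz": -1}
  ],
  "fingers": 60
}}

```text
time_s: 3.7
eef_pos: [250.9, -448.3, 256.2]
ee_rot: [0.0, 0.921, 0.389, 0.0]
force: [0.6, -0.2, -0.7]
grip_width: 0.703
grip_force: 0.0
```

>>> {"name": "step_arm", "arguments": {
  "increments": [
    {"dx": 0.8, "dy": 0.8, "dz": 0, "wx": 0, "wy": 0, "wz": -1},
    {"dx": 0.8, "dy": 0.8, "dz": 0, "wx": 0, "wy": 0, "wz": -1},
    {"dx": 0.8, "dy": 0.8, "dz": 0, "wx": 0, "wy": 0, "wz": -1},
    {"dx": 0.8, "dy": 0.8, "dz": 0, "wx": 0, "wy": 0, "wz": -1},
    {"dx": 0.8, "dy": 0.8, "dz": 0, "wx": 0, "wy": 0, "wz": -1}
  ]
}}

```text
time_s: 4.2
eef_pos: [387.7, -418.1, 256.1]
ee_rot: [-0.0, 0.789, 0.614, 0.0]
force: [-0.6, -1.3, 0.1]
grip_width: 0.703
grip_force: 0.0
```

>>> {"name": "step_arm", "arguments": {
  "increments": [
    {"dx": 0.5, "dy": 0.8, "dz": 0.5, "wx": 0, "wy": 0, "wz": -1},
    {"dx": 0.5, "dy": 0.8, "dz": 0.5, "wx": 0, "wy": 0, "wz": -1},
    {"dx": 0.5, "dy": 0.8, "dz": 0.5, "wx": 0, "wy": 0, "wz": -1},
    {"dx": 0.5, "dy": 0.8, "dz": 0.5, "wx": 0, "wy": 0, "wz": -1},
    {"dx": 0.5, "dy": 0.8, "dz": 0.5, "wx": 0, "wy": 0, "wz": -1}
  ]
}}

```text
time_s: 4.7
eef_pos: [488.9, -360.5, 193.1]
ee_rot: [-0.0, 0.604, 0.797, 0.0]
force: [0.0, -0.4, -0.3]
grip_width: 0.703
grip_force: 0.0
```

```bash
cat > go.py <<'E'
import sys
from h import *
from scipy.spatial.transform import Rotation as Ro
# usage: go.py x y z psi_deg -> remaining move in tool axes, units
x,y,z,psi=map(float,sys.argv[1:5]); s=ctrl.sense(); q=np.array(s['ee_rot']); R=Ro.from_quat(q[[1,2,3,0]])
a=np.radians(psi); T=np.array([[np.cos(a),np.sin(a),0],[np.sin(a),-np.cos(a),0],[0,0,-1]])
rv=np.degrees((R.inv()*Ro.from_matrix(T)).as_rotvec())/6
d=np.array([x,y,z])-s['eef_pos']
print('t',s['time_s'],'pos',np.round(s['eef_pos'],1),'F',np.round(s['force'],1),'grip',round(s['grip_width']*85.4,1),round(s['grip_force'],1))
print('shift units (after turn)',(T.T@d/25).round(2),'(now)',(R.as_matrix().T@d/25).round(2),'turn',rv.round(2),'joints',np.round(s['joints'],2))
E
python3 go.py 526 -270 120 109.1
```

```text
t 4.7 pos [ 488.9 -360.5  193.1] F [ 0.  -0.4 -0.3] grip 60.0 0.0
shift units (after turn) [2.93 2.59 2.92] (now) [3.08 2.41 2.92] turn [-0.   -0.   -0.56] joints [-0.83  0.54  1.32  0.    1.27 -1.1 ]
```

>>> {"name": "step_arm", "arguments": {
  "increments": [
    {"dx": 0, "dy": 0, "dz": 0, "wx": 0, "wy": 0, "wz": -0.56},
    {"dx": 0.73, "dy": 0.65, "dz": 0.7, "wx": 0, "wy": 0, "wz": 0},
    {"dx": 0.73, "dy": 0.65, "dz": 0.7, "wx": 0, "wy": 0, "wz": 0},
    {"dx": 0.73, "dy": 0.65, "dz": 0.7, "wx": 0, "wy": 0, "wz": 0},
    {"dx": 0.74, "dy": 0.64, "dz": 0.7, "wx": 0, "wy": 0, "wz": 0}
  ]
}}

```text
time_s: 5.2
eef_pos: [526.0, -269.8, 123.1]
ee_rot: [0.0, 0.582, 0.813, 0.0]
force: [1.1, -0.2, -0.2]
grip_width: 0.706
grip_force: 0.0
```

```bash
python3 go.py 526 -270 42 109.1
python3 - <<'E'
from m import *
c=cap('scene'); f=c['frame'][130:310,180:420]; cv2.imwrite('pics/pre.png',cv2.resize(f,None,fx=3,fy=3,interpolation=cv2.INTER_CUBIC))
s=ctrl.sense(); print(pix(c,s['eef_pos']), [ (r['p'],world(c,r['point']).round()) for r in eyes.landmark_of('scene','tray_handle')])
E
```

```text
t 5.2 pos [ 526.  -269.8  123.1] F [ 1.1 -0.2 -0.2] grip 60.3 0.0
shift units (after turn) [-0.01 -0.    3.24] (now) [-0.01 -0.    3.24] turn [ 0.    0.   -0.04] joints [-0.67  0.58  1.45  0.    1.1  -1.  ]
[283.55158634 211.48060988] [(0.97, array([ 522., -260.,   35.]))]
```

View pics/pre.png

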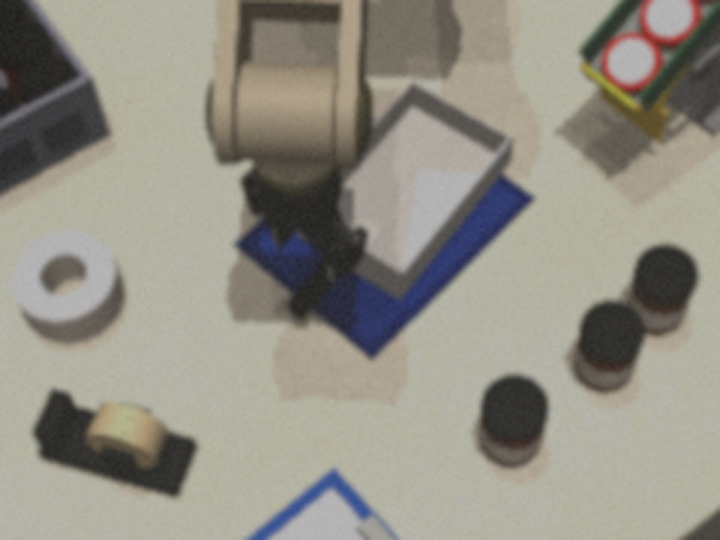

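The gripper hangs over the handle at about (320,270) in the crop and straddles it. The jars and the tape dispenser are clear. Descend and grip.

>>> {"name": "step_arm", "arguments": {
  "increments": [
    {"dx": 0, "dy": 0, "dz": 0.8, "wx": 0, "wy": 0, "wz": 0},
    {"dx": 0, "dy": 0, "dz": 0.8, "wx": 0, "wy": 0, "wz": 0},
    {"dx": 0, "dy": 0, "dz": 0.8, "wx": 0, "wy": 0, "wz": 0},
    {"dx": 0, "dy": 0, "dz": 0.8, "wx": 0, "wy": 0, "wz": 0},
    {"dx": 0, "dy": 0, "dz": 0, "wx": 0, "wy": 0, "wz": 0}
  ]
}}

```text
time_s: 5.8
eef_pos: [524.6, -270.8, 42.0]
ee_rot: [-0.002, 0.582, 0.813, 0.0]
force: [-0.6, -0.2, 0.6]
grip_width: 0.704
grip_force: 0.0
```

>>> {"name": "step_arm", "arguments": {
  "increments": [
    {"dx": 0, "dy": 0, "dz": 0, "wx": 0, "wy": 0, "wz": 0},
    {"dx": 0, "dy": 0, "dz": 0, "wx": 0, "wy": 0, "wz": 0},
    {"dx": 0, "dy": 0, "dz": 0, "wx": 0, "wy": 0, "wz": 0},
    {"dx": 0, "dy": 0, "dz": 0, "wx": 0, "wy": 0, "wz": 0},
    {"dx": 0, "dy": 0, "dz": 0, "wx": 0, "wy": 0, "wz": 0}
  ],
  "fingers": 0,
  "squeeze": 60
}}

```text
time_s: 6.3
eef_pos: [526.2, -271.3, 45.2]
ee_rot: [0.001, 0.581, 0.814, -0.0]
force: [-1.1, -0.6, 5.9]
grip_width: 0.223
grip_force: 62.0
```

```bash
python3 go.py 526 -270 42 109.1; python3 -c "
from m import *
print(ave('tray',2).round(1),ave('tray_handle',2).round(1))"
```

```text
t 6.3 pos [ 526.2 -271.3   45.2] F [-1.1 -0.6  5.9] grip 19.0 62.0
shift units (after turn) [0.05 0.01 0.13] (now) [0.05 0.01 0.13] turn [ 0.01  0.02 -0.03] joints [-0.67  0.69  1.5  -0.    0.94 -1.  ]
[ 4.745e+02 -1.132e+02  1.000e-01] [ 522.8 -260.5   35.1]
```

The handle is held: opening 19 mm, grip 62 N. Next I turn the pan to the chute's heading and slide it to a point short of the paddle.

>>> {"name": "step_arm", "arguments": {
  "increments": [
    {"dx": 0, "dy": 0.2, "dz": 0, "wx": 0, "wy": 0, "wz": 0.33},
    {"dx": 0, "dy": 0.4, "dz": 0, "wx": 0, "wy": 0, "wz": 0.33},
    {"dx": 0, "dy": 0.5, "dz": 0, "wx": 0, "wy": 0, "wz": 0.33},
    {"dx": 0.2, "dy": 0.5, "dz": 0, "wx": 0, "wy": 0, "wz": 0.33},
    {"dx": 0.3, "dy": 0.5, "dz": 0, "wx": 0, "wy": 0, "wz": 0.33}
  ]
}}

```text
time_s: 7.6
eef_pos: [574.4, -246.7, 45.3]
ee_rot: [0.001, 0.65, 0.76, -0.001]
force: [-4.2, -5.2, 6.4]
grip_width: 0.22
grip_force: 62.1
```

>>> {"name": "step_arm", "arguments": {
  "increments": [
    {"dx": 0.4, "dy": 0.4, "dz": 0, "wx": 0, "wy": 0, "wz": 0},
    {"dx": 0.5, "dy": 0.4, "dz": 0, "wx": 0, "wy": 0, "wz": 0},
    {"dx": 0.5, "dy": 0.2, "dz": 0, "wx": 0, "wy": 0, "wz": 0},
    {"dx": 0.5, "dy": 0.1, "dz": 0, "wx": 0, "wy": 0, "wz": 0},
    {"dx": 0.3, "dy": 0, "dz": 0, "wx": 0, "wy": 0, "wz": 0}
  ]
}}

```text
time_s: 8.1
eef_pos: [593.5, -187.1, 45.3]
ee_rot: [0.002, 0.649, 0.761, -0.0]
force: [0.9, -4.5, 4.9]
grip_width: 0.224
grip_force: 61.8
```

```bash
python3 go.py 598.3 -147 43 99.2
python3 - <<'E'
from m import *
t=ave('tray',2);h=ave('tray_handle',2); print(t.round(1),h.round(1),np.degrees(np.arctan2(*(t-h)[[1,0]])))
c=cap('top')
print([(round(r['p'],2),world(c,r['point']).round()) for n in ('lid1','chute_lip','chute','paddle_face') for r in eyes.landmark_of('top',n)])
E
```

```text
t 8.1 pos [ 593.5 -187.1   45.3] F [ 0.9 -4.5  4.9] grip 19.1 61.8
shift units (after turn) [1.55 0.45 0.09] (now) [1.56 0.44 0.09] turn [ 0.02  0.03 -0.03] joints [-0.49  0.75  1.4  -0.    0.99 -0.65]
[ 5.688e+02 -2.230e+01 -5.000e-01] [ 590.8 -174.6   36.8] 98.24600726342042
[(0.93, array([549., 128., 150.])), (0.87, array([532., 240., 210.])), (0.66, array([541., 184., 181.])), (0.49, array([ 549., -527.,   -0.])), (0.34, array([557., 103., 133.])), (0.33, array([740.,  23.,   2.])), (0.62, array([556., 102., 134.])), (0.97, array([559., 105.,   1.])), (0.63, array([ 480., -149.,   -2.])), (0.43, array([551., 148.,  50.]))]
```

>>> {"name": "step_arm", "arguments": {
  "increments": [
    {"dx": 0.2, "dy": 0.1, "dz": 0, "wx": 0, "wy": 0, "wz": 0},
    {"dx": 0.4, "dy": 0.1, "dz": 0, "wx": 0, "wy": 0, "wz": 0},
    {"dx": 0.4, "dy": 0.1, "dz": 0, "wx": 0, "wy": 0, "wz": 0},
    {"dx": 0.3, "dy": 0.1, "dz": 0, "wx": 0, "wy": 0, "wz": 0},
    {"dx": 0.2, "dy": 0, "dz": 0, "wx": 0, "wy": 0, "wz": 0}
  ]
}}

```text
time_s: 9.65
eef_pos: [597.5, -149.2, 45.3]
ee_rot: [0.002, 0.649, 0.76, -0.0]
force: [0.1, -5.7, 6.1]
grip_width: 0.225
grip_force: 62.0
```

```bash
python3 go.py 590.9 -101.8 43 99.2
python3 - <<'E'
from m import *
t=ave('tray',2);h=ave('tray_handle',2); print(t.round(1),h.round(1),np.degrees(np.arctan2(*(t-h)[[1,0]])))
c=cap('scene'); f=c['frame'][70:270,270:510]; cv2.imwrite('pics/push0.png',cv2.resize(f,None,fx=3,fy=3,interpolation=cv2.INTER_CUBIC))
E
```

```text
t 9.65 pos [ 597.5 -149.2   45.3] F [ 0.1 -5.7  6.1] grip 19.2 62.0
shift units (after turn) [1.91 0.04 0.09] (now) [1.91 0.03 0.08] turn [ 0.02  0.03 -0.03] joints [-0.43  0.73  1.42 -0.    0.98 -0.59]
[ 5.732e+02  1.570e+01 -3.000e-01] [ 594.4 -137.2   36.4] 97.89057089845747
```

View pics/push0.png

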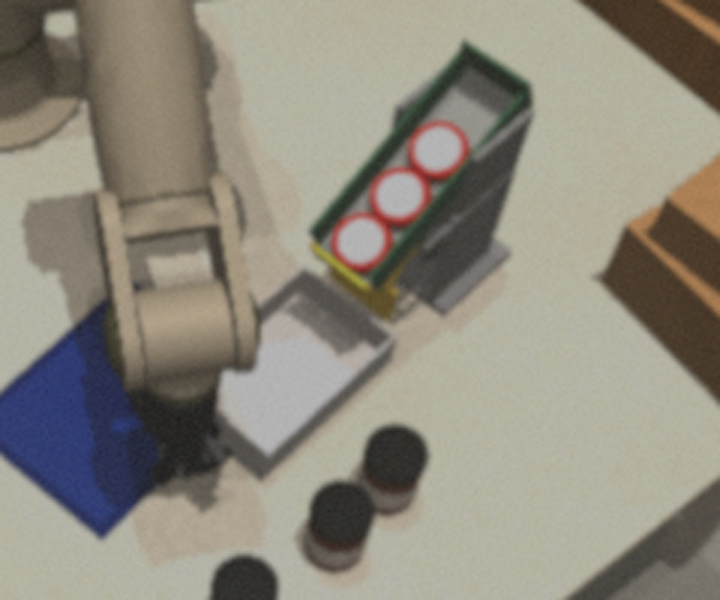

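The pan lines up with the chute, its far wall from (305,272) to (390,345) in the crop, about 20 mm short of the paddle. The jars are clear. Now the push.

>>> {"name": "step_arm", "arguments": {
  "increments": [
    {"dx": 0.3, "dy": 0, "dz": 0, "wx": 0, "wy": 0, "wz": 0},
    {"dx": 0.4, "dy": 0, "dz": 0, "wx": 0, "wy": 0, "wz": 0},
    {"dx": 0.5, "dy": 0, "dz": 0, "wx": 0, "wy": 0, "wz": 0},
    {"dx": 0.5, "dy": 0, "dz": 0, "wx": 0, "wy": 0, "wz": 0},
    {"dx": 0.2, "dy": 0, "dz": 0, "wx": 0, "wy": 0, "wz": 0}
  ]
}}

```text
time_s: 11.0
eef_pos: [590.2, -102.7, 45.3]
ee_rot: [0.003, 0.65, 0.76, -0.0]
force: [2.3, -11.7, 4.3]
grip_width: 0.22
grip_force: 61.6
```

```bash
python3 go.py 590.9 -101.8 43 99.2
python3 - <<'E'
from m import *
for cam in ('scene','top'):
    c=cap(cam); print(cam,[(round(r['p'],2),world(c,r['point']).round()) for n in ('lid1','tray','rocker') for r in eyes.landmark_of(cam,n)])
E
```

```text
t 11.0 pos [ 590.2 -102.7   45.3] F [  2.3 -11.7   4.3] grip 18.8 61.6
shift units (after turn) [0.03 0.03 0.09] (now) [0.03 0.03 0.09] turn [ 0.03  0.04 -0.04] joints [-0.37  0.7   1.48 -0.    0.95 -0.52]
scene [(0.72, array([549., 156., 164.])), (0.54, array([542., 215., 192.])), (0.52, array([558.,  98., 136.])), (0.75, array([566.,  58.,  -2.])), (0.65, array([561., 102.,   1.]))]
top [(0.78, array([554.,  86., 128.])), (0.78, array([545., 141., 157.])), (0.65, array([563.,  43.,  35.])), (0.65, array([566.,  64.,  -2.])), (0.25, array([554.,  86., 127.]))]
```

The lids are sliding. Hold the pan in place.

>>> {"name": "step_arm", "arguments": {
  "increments": [
    {"dx": 0, "dy": 0, "dz": 0, "wx": 0, "wy": 0, "wz": 0},
    {"dx": 0, "dy": 0, "dz": 0, "wx": 0, "wy": 0, "wz": 0},
    {"dx": 0, "dy": 0, "dz": 0, "wx": 0, "wy": 0, "wz": 0},
    {"dx": 0, "dy": 0, "dz": 0, "wx": 0, "wy": 0, "wz": 0},
    {"dx": 0, "dy": 0, "dz": 0, "wx": 0, "wy": 0, "wz": 0}
  ]
}}

```text
time_s: 11.9
eef_pos: [590.1, -102.4, 45.3]
ee_rot: [0.002, 0.65, 0.76, 0.0]
force: [1.3, -3.6, 6.4]
grip_width: 0.22
grip_force: 62.0
```

>>> {"name": "step_arm", "arguments": {
  "increments": [
    {"dx": 0, "dy": 0, "dz": 0, "wx": 0, "wy": 0, "wz": 0},
    {"dx": 0, "dy": 0, "dz": 0, "wx": 0, "wy": 0, "wz": 0},
    {"dx": 0, "dy": 0, "dz": 0, "wx": 0, "wy": 0, "wz": 0},
    {"dx": 0, "dy": 0, "dz": 0, "wx": 0, "wy": 0, "wz": 0},
    {"dx": 0, "dy": 0, "dz": 0, "wx": 0, "wy": 0, "wz": 0}
  ]
}}

```text
time_s: 12.4
eef_pos: [590.1, -102.4, 45.3]
ee_rot: [0.002, 0.65, 0.76, 0.0]
force: [1.5, -2.9, 6.6]
grip_width: 0.222
grip_force: 62.0
```

```bash
python3 go.py 590.9 -101.8 43 99.2
python3 - <<'E'
from m import *
for cam in ('scene','top'):
    c=cap(cam); print(cam,[(round(r['p'],2),world(c,r['point']).round()) for n in ('lid1','tray','rocker') for r in eyes.landmark_of(cam,n)])
    if cam=='scene': f=c['frame'][70:270,270:510]; cv2.imwrite('pics/drop.png',cv2.resize(f,None,fx=3,fy=3,interpolation=cv2.INTER_CUBIC))
E
```

```text
t 12.4 pos [ 590.1 -102.4   45.3] F [ 1.5 -2.9  6.6] grip 19.0 62.0
shift units (after turn) [0.02 0.03 0.09] (now) [0.02 0.03 0.09] turn [ 0.03  0.02 -0.04] joints [-0.37  0.7   1.48 -0.    0.95 -0.52]
scene [(0.76, array([561.,  71.,  21.])), (0.69, array([576.,  -7.,  30.])), (0.62, array([573.,   9.,  12.])), (0.79, array([565.,  57.,  -4.])), (0.72, array([764., -63.,   2.]))]
top [(0.9, array([558.,  71.,  23.])), (0.59, array([570.,   9.,  13.])), (0.59, array([564.,  64.,  -4.]))]
```

View pics/drop.png

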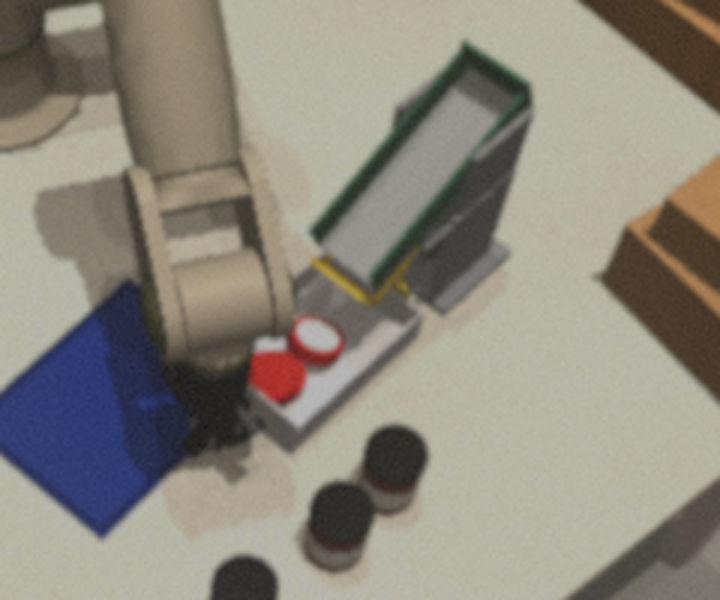

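The chute is empty and all three lids are in the pan: (315,340), (280,375), and one partly hidden at (268,345). I draw back gently, straight first.

>>> {"name": "step_arm", "arguments": {
  "increments": [
    {"dx": -0.15, "dy": 0, "dz": -0.03, "wx": 0, "wy": 0, "wz": 0},
    {"dx": -0.3, "dy": 0, "dz": -0.02, "wx": 0, "wy": 0, "wz": 0},
    {"dx": -0.4, "dy": 0, "dz": 0, "wx": 0, "wy": 0, "wz": 0},
    {"dx": -0.4, "dy": 0, "dz": 0, "wx": 0, "wy": 0, "wz": 0},
    {"dx": -0.4, "dy": 0, "dz": 0, "wx": 0, "wy": 0, "wz": 0}
  ]
}}

```text
time_s: 13.3
eef_pos: [595.6, -142.6, 45.0]
ee_rot: [-0.001, 0.65, 0.76, 0.0]
force: [-0.2, 5.4, 4.0]
grip_width: 0.222
grip_force: 61.6
```

>>> {"name": "step_arm", "arguments": {
  "increments": [
    {"dx": -0.4, "dy": -0.1, "dz": 0, "wx": 0, "wy": 0, "wz": 0},
    {"dx": -0.4, "dy": -0.2, "dz": 0, "wx": 0, "wy": 0, "wz": 0},
    {"dx": -0.4, "dy": -0.3, "dz": 0, "wx": 0, "wy": 0, "wz": 0},
    {"dx": -0.4, "dy": -0.3, "dz": 0, "wx": 0, "wy": 0, "wz": 0},
    {"dx": -0.4, "dy": -0.3, "dz": 0, "wx": 0, "wy": 0, "wz": 0}
  ]
}}

```text
time_s: 13.8
eef_pos: [573.5, -197.1, 45.1]
ee_rot: [0.0, 0.65, 0.76, 0.0]
force: [2.9, 4.2, 3.9]
grip_width: 0.224
grip_force: 61.6
```

>>> {"name": "step_arm", "arguments": {
  "increments": [
    {"dx": -0.4, "dy": -0.3, "dz": 0, "wx": 0, "wy": 0, "wz": 0},
    {"dx": -0.4, "dy": -0.3, "dz": 0, "wx": 0, "wy": 0, "wz": 0},
    {"dx": -0.4, "dy": -0.3, "dz": 0, "wx": 0, "wy": 0, "wz": 0},
    {"dx": -0.4, "dy": -0.3, "dz": 0, "wx": 0, "wy": 0, "wz": 0},
    {"dx": -0.4, "dy": -0.3, "dz": 0, "wx": 0, "wy": 0, "wz": 0}
  ]
}}

```text
time_s: 14.3
eef_pos: [544.0, -252.3, 45.1]
ee_rot: [-0.0, 0.65, 0.76, 0.0]
force: [2.3, 4.3, 3.6]
grip_width: 0.226
grip_force: 61.6
```

```bash
python3 go.py 507.5 -311 43 99.2
python3 - <<'E'
from m import *
t=ave('tray',2);h=ave('tray_handle',2); print(t,h)
for cam in ('scene','top'):
    c=cap(cam); print(cam,[(round(r['p'],2),world(c,r['point']).round()) for n in ('lid1','mat') for r in eyes.landmark_of(cam,n)])
E
```

```text
t 14.3 pos [ 544.  -252.3   45.1] F [2.3 4.3 3.6] grip 19.3 61.6
shift units (after turn) [-2.09 -1.82  0.08] (now) [-2.09 -1.81  0.08] turn [ 0.   -0.   -0.04] joints [-0.63  0.71  1.47  0.    0.96 -0.79]
[ 5.21199533e+02 -8.97536202e+01 -1.85824412e-01] [ 543.1653664  -159.27254834   27.25399618]
scene [(0.8, array([517., -76.,  19.])), (0.56, array([ 528., -157.,   30.])), (0.49, array([ 525., -137.,   12.]))]
top [(0.81, array([510., -77.,  22.])), (0.6, array([ 522., -140.,   13.])), (0.41, array([ 522., -158.,   30.])), (0.17, array([ 523., -139.,   11.]))]
```

>>> {"name": "step_arm", "arguments": {
  "increments": [
    {"dx": -0.4, "dy": -0.4, "dz": 0, "wx": 0, "wy": 0, "wz": 0},
    {"dx": -0.5, "dy": -0.4, "dz": 0, "wx": 0, "wy": 0, "wz": 0},
    {"dx": -0.5, "dy": -0.4, "dz": 0, "wx": 0, "wy": 0, "wz": 0},
    {"dx": -0.4, "dy": -0.4, "dz": 0, "wx": 0, "wy": 0, "wz": 0},
    {"dx": -0.2, "dy": -0.2, "dz": 0, "wx": 0, "wy": 0, "wz": 0}
  ]
}}

```text
time_s: 15.9
eef_pos: [507.6, -307.9, 45.0]
ee_rot: [-0.0, 0.65, 0.76, 0.001]
force: [3.0, 5.3, 4.4]
grip_width: 0.223
grip_force: 61.7
```

>>> {"name": "step_arm", "arguments": {
  "increments": [
    {"dx": 0, "dy": 0, "dz": 0, "wx": 0, "wy": 0, "wz": 0},
    {"dx": 0, "dy": 0, "dz": 0, "wx": 0, "wy": 0, "wz": 0},
    {"dx": 0, "dy": 0, "dz": 0, "wx": 0, "wy": 0, "wz": 0},
    {"dx": 0, "dy": 0, "dz": 0, "wx": 0, "wy": 0, "wz": 0}
  ]
}}

```text
time_s: 16.3
eef_pos: [507.6, -308.3, 45.2]
ee_rot: [0.0, 0.649, 0.761, -0.001]
force: [-3.7, -2.3, 5.9]
grip_width: 0.222
grip_force: 61.9
```

>>> {"name": "step_arm", "arguments": {
  "increments": [
    {"dx": 0, "dy": 0, "dz": 0, "wx": 0, "wy": 0, "wz": 0},
    {"dx": 0, "dy": 0, "dz": 0, "wx": 0, "wy": 0, "wz": 0},
    {"dx": 0, "dy": 0, "dz": 0, "wx": 0, "wy": 0, "wz": 0},
    {"dx": 0, "dy": 0, "dz": 0, "wx": 0, "wy": 0, "wz": 0},
    {"dx": 0, "dy": 0, "dz": 0, "wx": 0, "wy": 0, "wz": 0}
  ],
  "fingers": 60
}}

```text
time_s: 16.8
eef_pos: [507.9, -307.8, 44.9]
ee_rot: [-0.0, 0.65, 0.76, 0.0]
force: [-0.5, -0.0, 0.3]
grip_width: 0.701
grip_force: 0.0
```

>>> {"name": "step_arm", "arguments": {
  "increments": [
    {"dx": 0, "dy": 0, "dz": -0.3, "wx": 0, "wy": 0, "wz": 0},
    {"dx": 0, "dy": 0, "dz": -0.6, "wx": 0, "wy": 0, "wz": 0},
    {"dx": 0, "dy": 0, "dz": -1, "wx": 0, "wy": 0, "wz": 0},
    {"dx": -0.5, "dy": 0, "dz": -1, "wx": 0, "wy": 0, "wz": 0},
    {"dx": -0.5, "dy": 0, "dz": -1, "wx": 0, "wy": 0, "wz": 0}
  ]
}}

```text
time_s: 17.3
eef_pos: [512.0, -332.8, 145.2]
ee_rot: [0.001, 0.649, 0.76, -0.0]
force: [1.2, 0.2, 0.7]
grip_width: 0.702
grip_force: 0.0
```

>>> {"name": "step_arm", "arguments": {
  "increments": [
    {"dx": -0.8, "dy": 0, "dz": -1, "wx": 0, "wy": 0, "wz": 0},
    {"dx": -0.8, "dy": 0, "dz": -1, "wx": 0, "wy": 0, "wz": 0},
    {"dx": -0.8, "dy": 0, "dz": -1, "wx": 0, "wy": 0, "wz": 0},
    {"dx": -0.5, "dy": 0, "dz": 0, "wx": 0, "wy": 0, "wz": 0},
    {"dx": 0, "dy": 0, "dz": 0, "wx": 0, "wy": 0, "wz": 0}
  ]
}}

```text
time_s: 17.8
eef_pos: [522.9, -405.4, 219.0]
ee_rot: [0.001, 0.65, 0.76, -0.0]
force: [-0.9, 0.3, -0.2]
grip_width: 0.707
grip_force: 0.0
```

```bash
python3 go.py 507.5 -311 43 99.2
python3 - <<'E'
from m import *
t=ave('tray',2); print(t)
for cam in ('scene','top'):
    c=cap(cam); print(cam,[(round(r['p'],2),world(c,r['point']).round()) for n in ('lid1','mat') for r in eyes.landmark_of(cam,n)])
    if cam=='scene': f=c['frame'][70:270,230:470]; cv2.imwrite('pics/end.png',cv2.resize(f,None,fx=3,fy=3,interpolation=cv2.INTER_CUBIC))
E
```

```text
t 17.8 pos [ 522.9 -405.4  219. ] F [-0.9  0.3 -0.2] grip 60.4 0.0
shift units (after turn) [ 3.83 -0.01  7.04] (now) [ 3.84 -0.03  7.03] turn [ 0.01  0.02 -0.05] joints [-0.84  0.65  1.08 -0.    1.41 -0.99]
[ 4.83739908e+02 -1.43599634e+02 -3.62215747e-02]
scene [(0.71, array([ 480., -133.,   20.])), (0.46, array([ 487., -196.,   12.]))]
top [(0.85, array([ 485., -212.,   30.])), (0.71, array([741.,  24.,   0.])), (0.59, array([ 486., -193.,   14.])), (0.58, array([ 476., -132.,   23.])), (0.26, array([762., -62.,   1.])), (0.52, array([739.,  22.,   4.]))]
```

View pics/end.png

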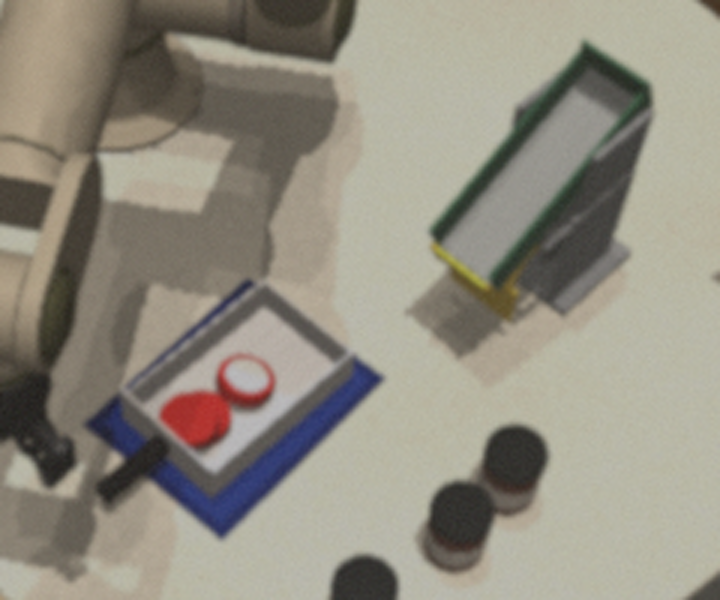

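The pan stands on the mat, its centre about 4 mm from the mat's. All three lids are inside at (245,380) and (195,418, two stacked), the gate is shut at (465,268), and the gripper is clear. Handing in.

```bash
python3 -c "
from h import *
print(finish_job())"
```

```text
the job is handed in; nothing more can be done
None
```

I handed the job in after about 18 s of robot time: the last pictures showed all three lids in the pan near the middle of the blue mat, the gate shut and the gripper clear, but `finish_job` returned no verdict.

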